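# Probe the cold bath at the bar

### The arm

A 6-joint arm with a two-finger parallel gripper is mounted at the origin on the work surface. World frame = base frame: x ahead of the robot, y to its left, z up, the work surface at z = 0. Lengths are in mm, angles in rad, forces in N, time in s.
With the tool pointing down it reaches from about 350 to 975 mm from the base axis. Payload 17.4 kg.
Tool frame: the origin (TCP) lies at the very end of the fingers, on their centre line; the grasp point (between the pads) lies manip.pinch_z behind it (manip.pinch_z is the distance from the TCP to the grasp point, in mm); z points along the fingers, y is the line along which they close (so a half turn about z gives the same grasp; the last joint's range is limited). The gripper opens to 85 mm and grips with 20 to 120 N. Pads are 22 mm wide; open, the fingers measure 114 mm over their backs; the gripper's body (76 mm by 85 mm) begins 54 mm behind the grasp point. The pads swing forward as they close: fully open they stand 13 mm farther back than shut.
Start: joints at [1.295, 0.116, 1.442, -0, 1.584, -0.038], TCP at [159.014, 656.008, 231.303] pointing down, gripper open.
Joint ranges: [-2.83, 2.83], [-0.83, 2.19], [0.07, 2.5], [-1.14, 4.28], [0.01, 3], [-2.97, 2.97]. Speed limits (rad/s): [1.89, 1.89, 2.22, 3.14, 3.14, 3.14].

### API

Orientations are given as a rotation vector (axis times angle).
In Python, from rig import status, eyes, manip gives the robot as it stands. The module is installed in compiled form; this text tells all that it offers.
- The arm moves only by the tool arm_command, never from a script. Its argument "targets" is one flat list of numbers, 5 for each row, row after row: the closure, from 0 (fully open) to 1 (shut), then the shift along the tool's x, y, z in m, then the turn about the tool's z in rad. In form: [grip, dx, dy, dz, turn, grip, dx, dy, dz, turn, ...]. A call has 1 to 20 rows; each row shifts and turns the commanded pose from where the row before left it, along the tool's axes as they then stand; what a row does not reach is not made up. A row lasts 1/8 s, in which the tool goes at most 62.5 mm and 10.7 degrees, less where a joint would pass 70% of its speed; a pose out of reach is approached as far as the arm can. A call with a gripper value outside its range is refused whole. The fingers move at their own pace and stop on an object; the grip force is fixed at half the most. Time passes only in rows, so rows that do not move let the fingers close. It gives the time, the measured TCP pose, the force, the opening and the grip force at its end, in the units of the state.
- status.state(): the state, without advancing time (a new reading comes with each control period).
- eyes.grab_frame(name): name is "side" or "top"; returns a dict with "pixels" (480x640x3 uint8, red, green, blue), "fx", "fy", "cx", "cy" (pixels), "dist" ([k1, k2, p1, p2, k3] as OpenCV has them; the pictures are not rectified), "T" (4x4, takes a point from camera to world coordinates). Camera axes: x right, y up, looking along -z (the intrinsics and any distortion apply to the point x, -y, -z); pixel columns grow to the right and rows downward; lengths in mm; the calibration is good to about 2 mm. A picture is of the moment at which its call begins. There is no depth.
- manip.sign_off(): hands the job in; it is judged then, once.
The state is a dict: "t": time; "q": joint angles; "joint_velocities": joint speeds; "joint_efforts": joint torques, N m; "tcp_pos": TCP position; "ee_rot": TCP orientation; "contact_force": force on the tool from outside, world axes, zero at the start; "torque": the same for the moment, N m; "grip_width": finger opening in mm; "gripper_force": force on a finger pad.
Only numpy, scipy, OpenCV 4.12 (cv2) and the standard library are available. Lean on these libraries where they do the work, as an engineer would, in place of code of your own. Each camera call takes 0.05 s, during which the arm holds its last target. There are 200 camera calls.

### The job

The clear splash guard in front of the bar's cold bath is up and stands in the way of the probe port: slide it all the way down first. Then take the probe thermometer out of its holder and lower it upright through the white collar on the bath until about half of its steel stem is below the collar's rim, never touching the collar or the bath with it (a cold wall would spoil the reading), and hold it still in the middle for a couple of seconds; finish while still holding it there, with everything else left where it stands.

Things in the scene. Friction and masses are not known exactly. Their poses are not given: they have to be found in the camera images.
- bath: Fixed stainless cold bath, a box 220 (x) x 280 (y) x 110 mm high; origin at the centre of its underside, on the counter. Its -x side looks towards the robot and carries the splash guard between two fixed aluminium uprights, 180 mm high, 20 x 14 mm, at bath x = -124, y = +-145 mm. The white collar sits in its top; a low black hatch (up to 128 mm above the counter) lies behind the collar. Inside it is empty down to 8 mm above the counter.
- port_mouth (a point): Centre of the round mouth of the white plastic collar (outer diameter 42 mm) that stands up from the bath's top, 125 mm above the counter, 49 mm behind the guard's mid-plane. The bore is vertical, 28 mm in diameter and 60 mm deep, open below into the empty bath. Its z axis points up along the bore.
- collar: The same fixed white collar; origin on its axis at its lower end, 60 mm below the mouth.
- guard (a joint): Height of the sliding clear splash guard above its lowest place, in m: 0 = fully down on its stop, 0.145 = top stop. It slides vertically, weighs about 0.45 kg and stays where it is left by friction: about 4 N moves it down, 13 N moves it up.
- guard_grip (a point): Middle of the guard's handle: a black bar along the bath's y, 130 mm long, 18 mm thick (bath x), 22 mm high, on two posts at its ends on the guard's top edge; under its middle is 19 mm of free height. When the guard is fully down this point is 180 mm above the counter; it rises with the joint. Axes as the bath's.
- probe: Loose probe thermometer, about 0.09 kg, standing upright in its holder: a straight round steel stem, 8 mm in diameter and 120 mm long with a pointed end, under a white rectangular head 24 mm thick (its own x), 44 mm wide (y) and 62 mm tall. Origin at the stem's tip, z up along the stem towards the head; the head spans 120 to 182 mm above the tip.
- probe_tip (a point): Lower end of the probe's stem (the probe's origin); axes as the probe's.
- probe_head (a point): Centre of the probe's white head, 151 mm above the tip; the place to grip, across the 24 mm thickness (the probe's x).
- probe_holder: Fixed grey plastic block 66 x 66 x 130 mm high, origin at the centre of its underside; a vertical hole 19 mm in diameter in its top takes the probe's stem, the head rests on the block's top. An alike block beside it holds the muddler; which is where changes.
- muddler: Bystander: loose wooden muddler, a 12 mm rod with a turned knob 36 mm wide and 52 mm tall on top, standing in the other, alike holder; origin at the rod's lower end, 10 mm above the counter, top at 182 mm.
- mug: Bystander: loose glass mug, diameter 80, height 120 mm, origin at the centre of its underside.
- jigger: Bystander: loose steel double-cone measure, diameter 46, height 80 mm, origin at the centre of its underside.
- shaker: Bystander: loose steel cocktail shaker, diameter 84, height 180 mm, origin at the centre of its underside.
- syrup: Bystander: loose brown glass bottle, diameter 64, height 200 mm, origin at the centre of its underside.
- coasters: Bystander: loose stack of cork coasters, diameter 94, height 30 mm, origin at the centre of its underside.
- spoon: Bystander: loose steel spoon lying on the counter, origin at its middle on the underside.
Not all that is in view belongs to the job. What is shaped like the probe but green or yellow is not meant.

How it is judged:
By the outcome, as a careful person would: the job done as asked, in the order asked, and still so for the second after the job is handed in, while the arm keeps its last pose, push and grip.
It also fails if it takes over 67 s, if anything falls off the work surface, if the arm or the gripper's body presses on something with over 40 N, if the wrist force passes 120 N, or if a joint passes its speed limit or range.

## Working session

There is one attempt and no reset: what is moved stays moved. The work goes in short steps, Python scripts to look and compute and a tool call to move; the robot and the scene stay as the last step left them, time stands still between calls to the robot, and variables do not carry over. Pictures are saved under pics/ and viewed, at most 10 in all, crops included, and the job is handed in when it is done.

Besides the shell and the picture viewer there is one more tool, called after ">>>" as name(argument=value, ...) on one line, values as JSON. arm_command: Moves the arm, as the interface text tells. Its arguments: {"type":"object","properties":{"targets":{"type":"array","items":{"type":"number"}}},"required":["targets"]}

```bash
mkdir -p pics
python3 - <<'E'
from rig import status, eyes, manip
import cv2, numpy as np
print(status.state()); print(manip.pinch_z)
for n in("side","top"):
    f=eyes.grab_frame(n); cv2.imwrite(f"pics/{n}0.png",f["pixels"][:,:,::-1])
    print(n,f["fx"],f["fy"],f["cx"],f["cy"],f["dist"],np.round(f["T"],3).tolist())
E
```

```text
{'t': 0.0, 'q': array([ 1.29522436e+00,  1.16477761e-01,  1.44225612e+00, -1.59831475e-05,
        1.58399233e+00, -3.78190910e-02]), 'joint_velocities': array([-0.00110515, -0.00031073, -0.00029918, -0.00031531,  0.00125774,
       -0.00050933]), 'joint_efforts': array([-6.23548931e-05, -7.31976056e+01, -6.32501793e+01,  5.03598937e-05,
        6.14331861e-03,  6.83809617e-05]), 'tcp_pos': array([158.95058543, 655.82666087, 230.57339593]), 'ee_rot': array([-3.72563508e-01, -3.11926040e+00,  1.76259535e-03]), 'contact_force': array([-0.59024886, -0.05072503, -0.39617147]), 'torque': array([ 0.05061807, -0.01153646,  0.04206189]), 'gripper_force': 0.0, 'grip_width': 84.80992213649245}
18.700000000000003
side 568.216009825995 568.216009825995 325.098016542626 246.67641353440717 [-0.09878626  0.          0.          0.          0.        ] [[-0.973, 0.159, -0.169, 305.993], [-0.232, -0.686, 0.689, 923.183], [-0.006, 0.71, 0.704, 1096.889], [0.0, 0.0, 0.0, 1.0]]
top 462.4727084452985 462.4727084452985 315.00292457535375 240.1887219978045 [-0.11101167  0.          0.          0.          0.        ] [[-0.025, 0.997, -0.072, 467.187], [-1.0, -0.024, 0.008, -6.809], [0.006, 0.072, 0.997, 1239.425], [0.0, 0.0, 0.0, 1.0]]
```

View pics/side0.png

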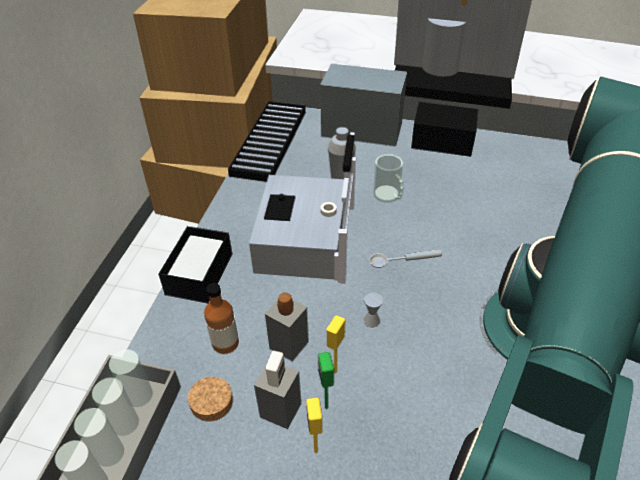

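View pics/top0.png

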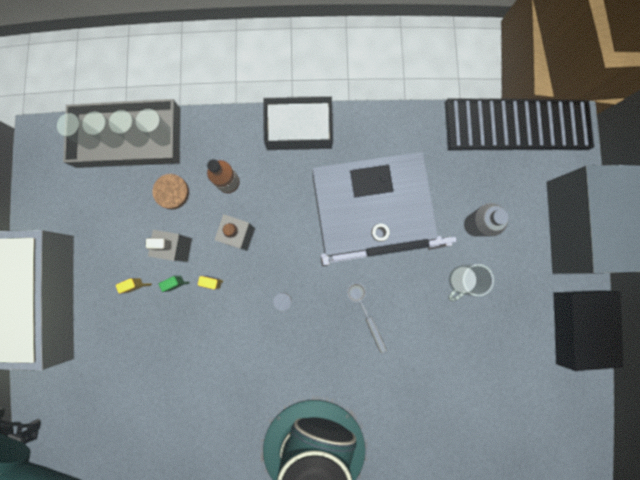

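The probe candidates are the white head at side (275,367) / top (156,243), which stands in a grey holder, and the yellow and green ones at side (336,333), (326,368), (314,415). Only the white one fits the description; the knob at (286,303) is the muddler. The collar is at side (328,209) / top (381,232), and the guard's handle is at side (349,152) / top (398,247). An enlarged crop will confirm this.

```bash
cat > h.py <<'E'
from rig import status, eyes, manip
import cv2, numpy as np
def grab(n): 
    f=eyes.grab_frame(n); f["bgr"]=f["pixels"][:,:,::-1].copy(); return f
def K(f): return np.array([[f["fx"],0,f["cx"]],[0,f["fy"],f["cy"]],[0,0,1.]])
def ray(f,uv):
    p=cv2.undistortPoints(np.array([[uv]],float),K(f),np.array(f["dist"],float))[0,0]
    T=np.array(f["T"]); d=T[:3,:3]@[p[0],-p[1],-1]; return T[:3,3],d/np.linalg.norm(d)
def plane(f,uv,z):
    o,d=ray(f,uv); return o+d*(z-o[2])/d[2]
def tri(a,ua,b,ub):
    o1,d1=ray(a,ua); o2,d2=ray(b,ub)
    s,t=np.linalg.lstsq(np.c_[d1,-d2],o2-o1,rcond=None)[0]
    p,q=o1+s*d1,o2+t*d2; return (p+q)/2,np.linalg.norm(p-q)
def proj(f,P):
    T=np.array(f["T"]); c=T[:3,:3].T@(np.array(P,float)-T[:3,3]); c=c*[1,-1,-1]
    return cv2.projectPoints(c.reshape(1,1,3),np.zeros(3),np.zeros(3),K(f),np.array(f["dist"],float))[0][0,0]
def crop(f,x,y,w,h,s): return cv2.resize(f["bgr"][y:y+h,x:x+w],None,fx=s,fy=s,interpolation=cv2.INTER_CUBIC)
E
python3 - <<'E'
from h import *
s,t=grab("side"),grab("top")
A=np.hstack([crop(s,240,340,80,60,5),crop(t,130,215,80,60,5)])
B=np.hstack([crop(s,300,125,80,60,5),crop(t,315,220,160,120,2.5)])
cv2.imwrite("pics/c1.png",np.vstack([A,B]))
E
```

```text
(no output)
```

View pics/c1.png

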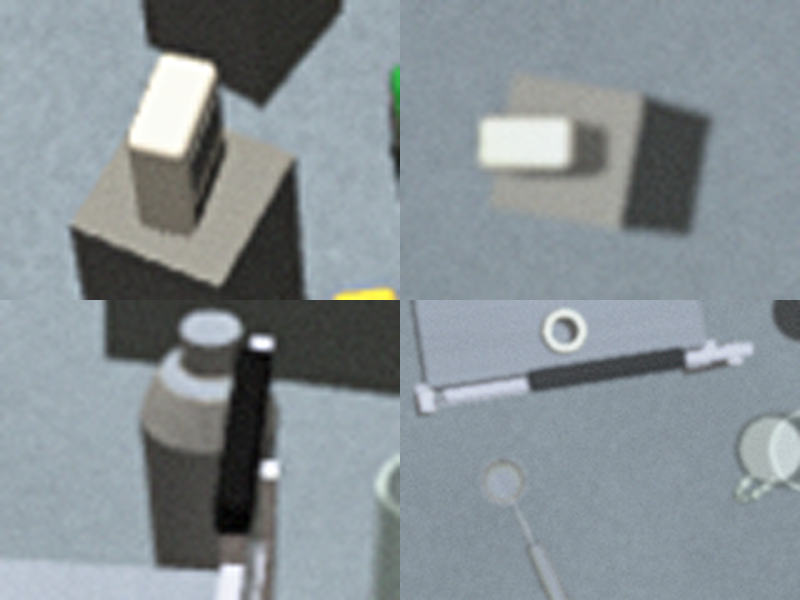

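The crop confirms it. The white rectangular head stands in its holder at top about (155,244), with top edges parallel to the image. The handle bar runs from top about (366,252) to (430,244), and in side from about (352,134) to (346,171).

Run:
```python
from h import *
s,t=grab("side"),grab("top")
def big(m,x,y,w,h):
    mm=np.zeros_like(m); mm[y:y+h,x:x+w]=m[y:y+h,x:x+w]
    c=max(cv2.findContours(mm,cv2.RETR_EXTERNAL,cv2.CHAIN_APPROX_NONE)[0],key=cv2.contourArea); return c
def mk(f,fn): b=f["bgr"].astype(int); return fn(b).astype(np.uint8)*255
c=big(mk(t,lambda b:b.min(2)>190),135,225,40,35); r=cv2.minAreaRect(c); print("head",r)
P=plane(t,r[0],192); print(P)
box=cv2.boxPoints(r); W=np.array([plane(t,b,192) for b in box])[:,:2]; e=np.diff(np.r_[W,W[:1]],axis=0); print([(np.hypot(*v).round(1),np.degrees(np.arctan2(v[1],v[0])).round(1)) for v in e])
c=big(mk(t,lambda b:b.min(2)>185),365,215,32,26);(u,rad)=cv2.minEnclosingCircle(c);print("collar",u,rad);C=plane(t,u,125);print(C)
c=big(mk(s,lambda b:(b.min(2)>150)&(b[:,:,0]<b[:,:,2]+0)),315,197,28,24);e_=cv2.minEnclosingCircle(c);print("collar side",e_,plane(s,e_[0],125))
ct=big(mk(t,lambda b:b.max(2)<70),355,232,90,30);rt=cv2.minAreaRect(ct)
cs=big(mk(s,lambda b:b.max(2)<40),338,125,22,52);rs=cv2.minAreaRect(cs);print(rt,rs)
print("bar centre",tri(t,rt[0],s,rs[0]))
def ends(b):
    b=cv2.boxPoints(b); i=np.argsort([np.hypot(*(b[0]-b[k])) for k in(1,3)])[0]; k=(1,3)[i]
    o=[j for j in(1,2,3) if j!=k]; return (b[0]+b[k])/2,(b[o[0]]+b[o[1]])/2
et=sorted(ends(rt),key=lambda p:p[0]); es=sorted(ends(rs),key=lambda p:-p[1])
L=[tri(t,a,s,b) for a,b in zip(et,es)]; print(L, L[1][0]-L[0][0])
# uprights' tops
for uv in[(326,258.5),(450,240)]: print(plane(t,uv,180))
```

```text
head ((154.5, 243.0), (8.0, 17.0), 90.0)
[545.15363323 353.86350797 192.        ]
[(np.float64(40.1), np.float64(-91.4)), (np.float64(18.4), np.float64(179.9)), (np.float64(40.1), np.float64(88.7)), (np.float64(18.4), np.float64(0.1))]
collar (380.73712158203125, 231.56185913085938) 8.736394882202148
[ 564.65685257 -175.33101906  125.        ]
collar side ((328.03125, 207.0), 8.031350135803223) [ 566.33381134 -173.33917194  125.        ]
((404.0296936035156, 246.70297241210938), (5.2610368728637695, 47.108001708984375), 81.67434692382812) ((348.3590393066406, 153.2013397216797), (7.730442047119141, 36.4906120300293), 8.426969528198242)
bar centre (array([ 519.34039213, -198.25703786,  286.05596857]), np.float64(2.933065904469959))
[(array([ 515.15676624, -152.25148655,  265.80844714]), np.float64(4.405062099244808)), (array([ 523.00452801, -241.78286261,  309.53095299]), np.float64(1.2533731343604138))] [  7.84776177 -89.53137606  43.72250586]
[500.908563   -39.06009803 180.        ]
[ 536.41634452 -328.46512301  180.        ]
```

Run:
```python
from h import *
s,t=grab("side"),grab("top")
for z in(290,311,336): print(z,plane(t,(366.2,252),z),plane(t,(429.8,244),z))
for a,b in(((366.2,252),(345.5,167.5)),((429.8,244),(352,135))): print(tri(t,a,s,b))
# collar outline: bright pixels, ellipse
for f,(x,y,w,h) in((t,(366,218,30,28)),(s,(314,196,30,26))):
    g=cv2.cvtColor(f["bgr"],cv2.COLOR_BGR2GRAY)[y:y+h,x:x+w]; g=cv2.resize(g,None,fx=6,fy=6,interpolation=cv2.INTER_CUBIC)
    for th in (170,190):
        cs,hi=cv2.findContours((g>th).astype(np.uint8),cv2.RETR_CCOMP,cv2.CHAIN_APPROX_NONE)
        for c,hh in zip(cs,hi[0]):
            if cv2.contourArea(c)<800: continue
            e=cv2.fitEllipse(c); uv=((e[0][0]+.5)/6-.5+x,(e[0][1]+.5)/6-.5+y); print(th,"inner" if hh[3]>=0 else "outer",np.round(uv,1),np.round(np.array(e[1])/6,1),plane(f,uv,125).round(1))
# head rectangle by moments, z=192
g=cv2.cvtColor(t["bgr"],cv2.COLOR_BGR2GRAY)[225:260,135:178]; g=cv2.resize(g,None,fx=6,fy=6,interpolation=cv2.INTER_CUBIC)
c=max(cv2.findContours((g>185).astype(np.uint8),cv2.RETR_EXTERNAL,cv2.CHAIN_APPROX_NONE)[0],key=cv2.contourArea); r=cv2.minAreaRect(c)
b=(cv2.boxPoints(r)+.5)/6-.5+[135,225]; W=np.array([plane(t,k,192)[:2] for k in b]); print("head",r,W.mean(0)); e=np.diff(np.r_[W,W[:1]],axis=0); print([(np.hypot(*v).round(1),np.degrees(np.arctan2(v[1],v[0])).round(1)) for v in e])
```

```text
290 [ 508.71291358 -118.8427116   290.        ] [ 521.94851869 -251.9544333   290.        ]
311 [ 507.79442053 -116.36468173  311.        ] [ 520.73727196 -246.53215216  311.        ]
336 [ 506.70097643 -113.41464616  336.        ] [ 519.29531156 -240.07705557  336.        ]
(array([ 509.58278815, -116.96467433,  303.70861482]), np.float64(2.9839639136754372))
(array([ 521.6446153 , -247.60492116,  306.41366188]), np.float64(1.3046995692695302))
170 outer [381.1 231.3] [18.4 19.1] [ 565.3 -176.2  125. ]
170 inner [381.  231.4] [ 9.6 10.7] [ 565. -176.  125.]
190 outer [380.8 231.5] [17.1 17.5] [ 564.7 -175.5  125. ]
190 inner [380.8 231.6] [10.7 11.3] [ 564.7 -175.4  125. ]
170 outer [327.5 208.1] [30.1 33.6] [ 566.6 -168.8  125. ]
170 inner [328.4 212.2] [ 9.5 16.9] [ 560.7 -153.4  125. ]
170 inner [328.1 206.9] [ 6.4 10. ] [ 566.3 -173.8  125. ]
190 outer [327.2 208.1] [28.1 34.3] [ 567.4 -168.5  125. ]
190 inner [328.3 212.2] [10.7 18.1] [ 560.9 -153.7  125. ]
190 inner [328.1 206.9] [ 6.8 10.3] [ 566.3 -173.9  125. ]
head ((118.5, 109.5), (59.0, 109.0), 90.0) [545.55629289 354.31251181]
[(np.float64(42.9), np.float64(-91.4)), (np.float64(22.6), np.float64(179.9)), (np.float64(42.8), np.float64(88.7)), (np.float64(22.7), np.float64(0.1))]
```

>>> arm_command(targets=[1,0,0,-0.017,0.1667,1,0,0,-0.017,0.1667,1,0,0,-0.017,0.1667,1,0,0,-0.017,0.1667,1,0,0,-0.017,0.1667,1,0,0,-0.017,0.1667,1,0,0,-0.017,0.1667,1,0,0,-0.017,0.1663,1,-0.05,0.021,0,0,1,-0.05,0.021,0,0,1,-0.05,0.021,0,0,1,-0.05,0.021,0,0,1,-0.05,0.021,0,0,1,-0.05,0.021,0,0,1,-0.05,0.021,0,0,1,-0.05,0.021,0,0,1,-0.05,0.021,0,0,1,-0.05,0.021,0,0,1,-0.05,0.021,0,0,1,-0.05,0.021,0,0])

```text
t: 2.9
tcp_pos: [411.1, 54.2, 367.6]
ee_rot: [2.221, 2.221, 0.001]
contact_force: [0.0, 0.5, -0.5]
grip_width: 0.1
gripper_force: 0.0
```

>>> arm_command(targets=[1,-0.0395,0.0173,0,0,1,-0.0395,0.0173,0,0,1,-0.0395,0.0173,0,0,1,-0.0395,0.0173,0,0,1,-0.0395,0.0173,0,0,1,-0.0395,0.0173,0,0,1,0,0,0.012,0,1,0,0,0.012,0,1,0,0,0.012,0,1,0,0,0,0])

```text
t: 4.15
tcp_pos: [514.3, -180.3, 330.4]
ee_rot: [-2.22, -2.222, 0.001]
contact_force: [0.6, 0.2, 0.2]
grip_width: 0.0
gripper_force: 0.0
```

Run:
```python
from h import *
s,t=grab("side"),grab("top"); p=status.state()["tcp_pos"]; print(p,proj(t,p),proj(s,p))
cv2.imwrite("pics/g1.png",np.hstack([crop(s,300,100,80,80,5),crop(t,350,190,80,80,5)]))
```

```text
[ 514.56094236 -180.58873035  331.74096203] [399.66801027 247.27004781] [349.8577129  141.84466282]
```

View pics/g1.png

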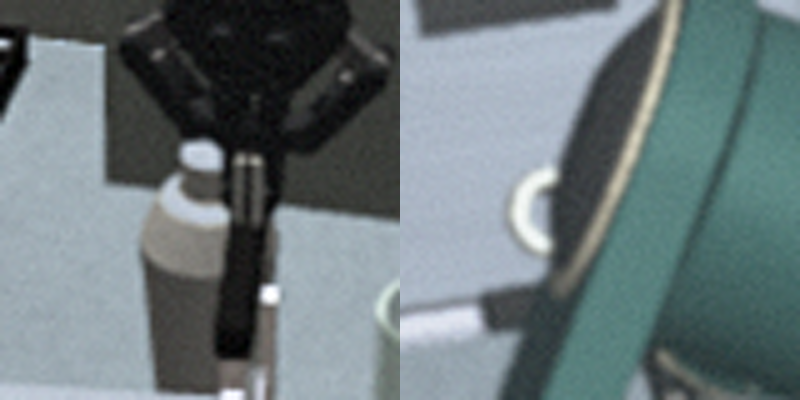

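The closed fingers stand right over the bar's middle, at side (349,140). Now I'll push down.

>>> arm_command(targets=[1,0,0,0.01,0,1,0,0,0.01,0,1,0,0,0.01,0,1,0,0,0.01,0,1,0,0,0.01,0,1,0,0,0.01,0,1,0,0,0.01,0,1,0,0,0.01,0,1,0,0,0.01,0,1,0,0,0.01,0,1,0,0,0.01,0,1,0,0,0.01,0,1,0,0,0,0])

```text
t: 5.88
tcp_pos: [514.2, -181.1, 210.1]
ee_rot: [-2.221, -2.22, 0.002]
contact_force: [0.2, 0.6, 0.3]
grip_width: -0.2
gripper_force: 0.0
```

>>> arm_command(targets=[1,0,0,0.005,0,1,0,0,0.005,0,1,0,0,0.003,0])

```text
t: 6.25
tcp_pos: [514.6, -181.2, 198.1]
ee_rot: [2.222, 2.221, -0.0]
contact_force: [-2.1, -1.0, 3.5]
grip_width: 0.2
gripper_force: 1.9
```

Run:
```python
from h import *
s=grab("side"); p=status.state(); print(p["tcp_pos"],p["contact_force"],proj(s,p["tcp_pos"]))
cv2.imwrite("pics/g2.png",crop(s,280,120,120,100,5))
```

```text
[ 514.54892372 -181.20290204  197.76384276] [-0.49241766 -1.40761985  1.22621705] [348.66985602 186.14859792]
```

View pics/g2.png

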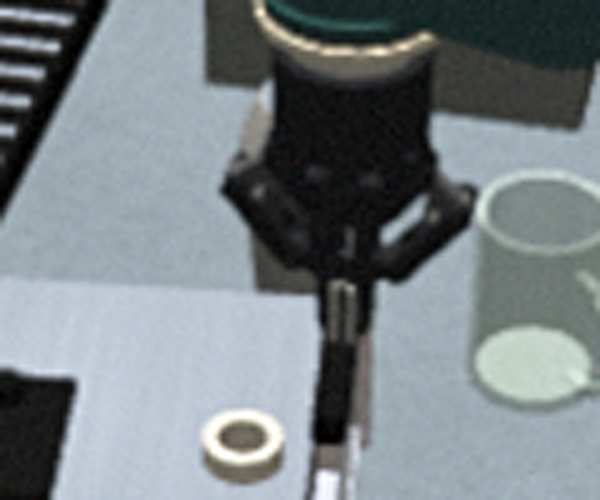

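The guard is moving down with the fingers: the bar is now at side (347,198), just under the fingertips. I'll continue in small steps until it meets the stop.

>>> arm_command(targets=[1,0,0,0.003,0,1,0,0,0.002,0,1,0,0,0.002,0,1,0,0,0.001,0])

```text
t: 6.8
tcp_pos: [514.7, -181.2, 191.0]
ee_rot: [2.221, 2.221, 0.0]
contact_force: [-6.6, -0.6, 14.6]
grip_width: -0.4
gripper_force: 7.5
```

>>> arm_command(targets=[1,0,0,0.001,0,1,0,0,0,0])

```text
t: 7.05
tcp_pos: [514.7, -181.2, 190.9]
ee_rot: [2.221, 2.22, 0.0]
contact_force: [-7.7, 1.0, 17.5]
grip_width: 0.2
gripper_force: 8.8
```

>>> arm_command(targets=[1,0,0,-0.03,0,1,0,0,-0.03,0,1,0,0,-0.03,0,1,0,0,-0.03,0,0,0,0,-0.03,0,0,0.0535,0.0031,0,0,0,0.0535,0.0031,0,0,0,0.0535,0.0031,0,0,0,0.0535,0.0031,0,0,0,0.0535,0.0031,0,0,0,0.0535,0.0031,0,0,0,0.0535,0.0031,0,0,0,0.0535,0.0031,0,0,0,0.0535,0.0031,0,0,0,0.0535,0.0031,0,0,0,0,0,0,0])

```text
t: 9.05
tcp_pos: [545.2, 357.1, 337.5]
ee_rot: [-2.217, -2.224, 0.003]
contact_force: [-0.0, 0.2, -0.2]
grip_width: 85.5
gripper_force: 0.0
```

Run:
```python
from h import *
s,t=grab("side"),grab("top"); p=status.state(); print(p["tcp_pos"],p["contact_force"],proj(s,p["tcp_pos"]))
# head in side view: bright top face -> z=192
x,y=255,340
g=cv2.resize(cv2.cvtColor(s["bgr"],cv2.COLOR_BGR2GRAY)[y:y+40,x:x+40],None,fx=6,fy=6,interpolation=cv2.INTER_CUBIC)
c=max(cv2.findContours((g>195).astype(np.uint8),cv2.RETR_EXTERNAL,cv2.CHAIN_APPROX_NONE)[0],key=cv2.contourArea)
q=cv2.approxPolyDP(c,8,True)[:,0]; q=(q+.5)/6-.5+[x,y]; print(q.round(1).tolist(),[plane(s,k,192)[:2].round(1).tolist() for k in q])
# guard/handle ends in the top view
x,y=355,235
m=(t["bgr"][y:y+40,x:x+100].max(2)<75).astype(np.uint8); c=max(cv2.findContours(m,0,1)[0],key=cv2.contourArea); r=cv2.minAreaRect(c); b=cv2.boxPoints(r)+[x,y]; print(r,[plane(t,k,191)[:2].round(1).tolist() for k in b])
cv2.imwrite("pics/h1.png",np.hstack([crop(s,220,300,100,100,4),crop(t,340,200,130,130,3.077)]))
```

```text
[545.59713101 354.2574588  338.54981543] [-0.70728049 -0.59320428  0.02622513] [268.76711298 311.13655751]
[[272.1, 350.6], [265.4, 367.9], [275.1, 370.6], [282.2, 353.8]] [[556.8, 335.4], [557.5, 375.8], [538.1, 377.2], [535.8, 337.9]]
((46.82658004760742, 12.872832298278809), (5.626115798950195, 24.63326644897461), 81.25383758544922) [[523.2, -183.6], [530.4, -240.0], [517.6, -241.4], [510.5, -185.1]]
```

View pics/h1.png

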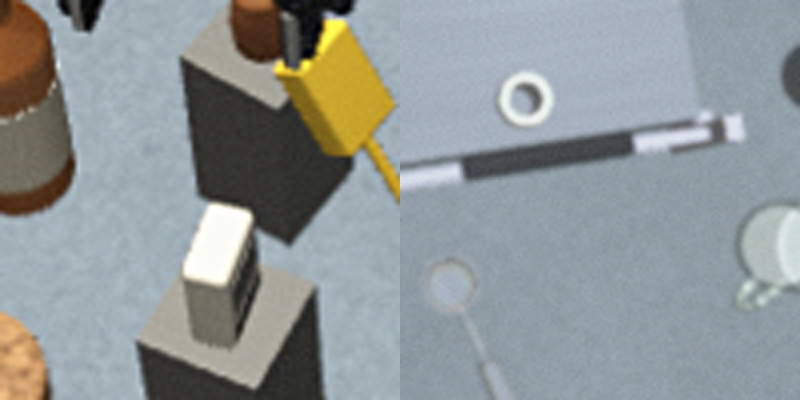

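Run:
```python
from h import *
s,t=grab("side"),grab("top")
print(status.state()["tcp_pos"])
def blobs(f,lo,hi):
    m=cv2.inRange(cv2.cvtColor(f["bgr"],cv2.COLOR_BGR2HSV),lo,hi); n,_,st,c=cv2.connectedComponentsWithStats(m); return [(c[i].round(1),st[i,4]) for i in range(1,n) if st[i,4]>40]
for lo,hi in(((45,120,40),(80,255,255)),((20,150,80),(35,255,255))):
    T,S=blobs(t,lo,hi),blobs(s,lo,hi); print(T,S)
    for a in T:
        for b in S: print(a[0],b[0],[np.round(v,0) for v in tri(t,a[0],s,b[0])])
```

```text
[545.81331498 353.17062686 339.30513887]
[(array([157.3, 266.6]), np.int32(115))] [(array([290. , 446.6]), np.int32(614))]
[157.3 266.6] [290.  446.6] [array([502., 420., -19.]), np.float64(13.0)]
[(array([223., 248.]), np.int32(237))] [(array([307. , 327.7]), np.int32(690))]
[223. 248.] [307.  327.7] [array([529., 209., 112.]), np.float64(12.0)]
```

The yellow and green decoys are no longer where they were, so I'm taking a full look before descending.

Run:
```python
from h import *
s,t=grab("side"),grab("top")
print(proj(s,status.state()["tcp_pos"]),proj(t,status.state()["tcp_pos"]))
cv2.imwrite("pics/f1.png",np.hstack([crop(s,150,180,250,300,1.6),crop(t,80,150,250,300,1.6)]))
```

```text
[268.77462957 310.11476564] [130.02442204 237.69269987]
```

View pics/f1.png

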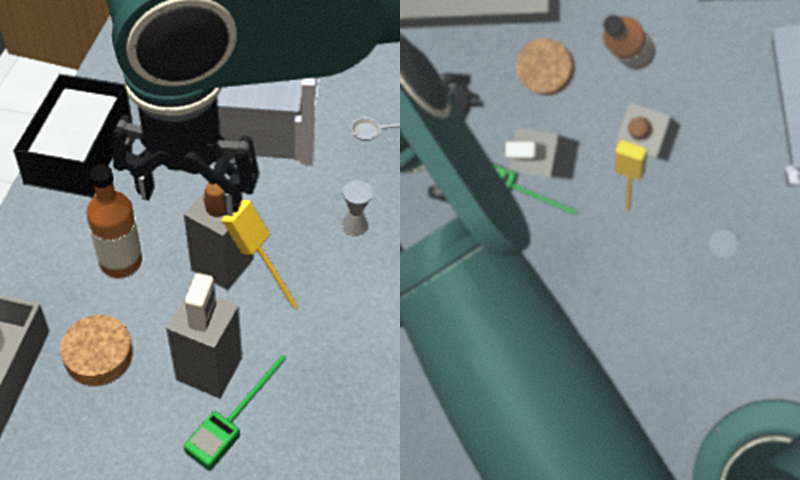

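The white probe stands untouched in its holder. The unstable decoys have tipped over by themselves: green lies flat at side (282,453), and yellow leans by the muddler's holder at side (305,322). Neither is in the way, so I'm descending and gripping.

>>> arm_command(targets=[0,0.001,0,0.02,0,0,0,0,0.02,0,0,0,0,0.02,0,0,0,0,0.02,0,0,0,0,0.02,0,0,0,0,0.02,0,0,0,0,0.02,0,0,0,0,0.02,0,0,0,0,0.02,0,0,0,0,0.01,0,0,0,0,0.006,0,1,0,0,0,0,1,0,0,0,0,1,0,0,0,0,1,0,0,0,0,1,0,0,0,0,1,0,0,0,0])

```text
t: 11.48
tcp_pos: [545.9, 355.1, 143.9]
ee_rot: [2.221, 2.221, 0.001]
contact_force: [0.1, 1.0, 5.9]
grip_width: 23.5
gripper_force: 59.4
```

>>> arm_command(targets=[1,0,0,-0.005,0,1,0,0,-0.015,0,1,0,0,-0.02,0,1,0,0,-0.02,0,1,0,0,-0.02,0,1,0,0,-0.02,0,1,0,0,-0.02,0,1,0,0,-0.02,0,1,0,0,-0.02,0,1,0,0,-0.02,0,1,0,0,-0.02,0,1,0,0,-0.015,0,1,0,0,-0.005,0,1,0,0,0,0])

```text
t: 13.22
tcp_pos: [545.8, 355.0, 363.1]
ee_rot: [-2.222, -2.221, 0.0]
contact_force: [0.3, 0.6, -1.0]
grip_width: 23.3
gripper_force: 58.8
```

>>> arm_command(targets=[1,-0.03,0.0016,0,0,1,-0.05,0.0016,0,0,1,-0.05,0.0016,0,0,1,-0.05,0.0016,0,0,1,-0.05,0.0016,0,0,1,-0.05,0.0016,0,0,1,-0.05,0.0016,0,0,1,-0.05,0.0016,0,0,1,-0.05,0.0016,0,0,1,-0.05,0.0016,0,0,1,-0.03,0.0016,0,0,1,-0.02,0.0019,0,0,1,0,0,0,0,1,0,0,0,0])

```text
t: 14.98
tcp_pos: [565.2, -174.3, 363.2]
ee_rot: [-2.221, -2.222, -0.0]
contact_force: [0.7, 0.3, -1.1]
grip_width: 23.5
gripper_force: 58.8
```

Run:
```python
from h import *
s,t=grab("side"),grab("top"); p=status.state()["tcp_pos"]; print(p,proj(t,p),proj(s,p))
tip=np.array([p[0],p[1],p[2]-134]); print(proj(s,tip),proj(t,tip))
cv2.imwrite("pics/i1.png",np.hstack([crop(s,280,90,100,150,4),crop(t,330,180,100,150,4)]))
```

```text
[ 565.23449462 -174.11371836  363.40450741] [398.41197441 219.99395695] [328.27565134 129.25577808]
[328.41453355 175.05138164] [387.15579547 227.01789351]
```

View pics/i1.png

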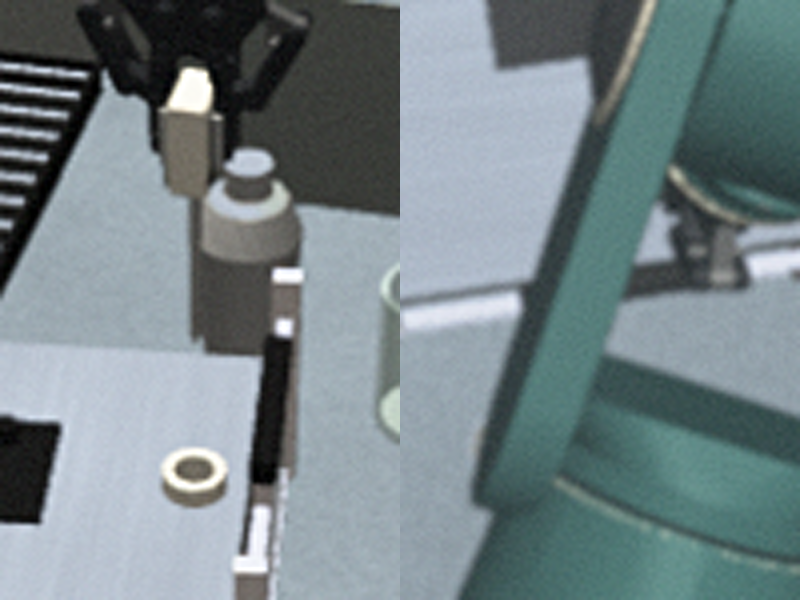

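>>> arm_command(targets=[1,0,0.002,0.01,0,1,0,0,0.02,0,1,0,0,0.02,0,1,0,0,0.02,0,1,0,0,0.01,0,1,0,0,0.005,0,1,0,0,0,0,1,0,0,0,0])

```text
t: 16.08
tcp_pos: [567.3, -175.2, 279.0]
ee_rot: [2.221, 2.221, 0.001]
contact_force: [-0.0, 0.0, -1.2]
grip_width: 23.7
gripper_force: 58.8
```

Run:
```python
from h import *
s,t=grab("side"),grab("top"); p=status.state()["tcp_pos"]; print(p)
for d in(-133.8,-63,0): print(d,proj(s,p+[0,0,d]),proj(t,p+[0,0,d]))
for P in((566,-174.5,125),(566,-174.5,140)): print(proj(s,P),proj(t,P))
a=crop(s,298,165,60,60,6.6); b=crop(t,350,200,60,60,6.6)
cv2.imwrite("pics/i2.png",np.hstack([a,b]))
```

```text
[ 567.28931442 -175.12967728  278.85456549]
-133.8 [327.8086926  200.63800691] [381.85248924 229.70216679]
-63 [327.72151862 179.00264202] [386.59705697 226.70089776]
0 [327.63808194 158.48806422] [391.39551221 223.6644529 ]
[328.2570047 206.73595  ] [380.37720069 231.0188425 ]
[328.24245125 202.35377768] [381.29452893 230.44389126]
```

View pics/i2.png

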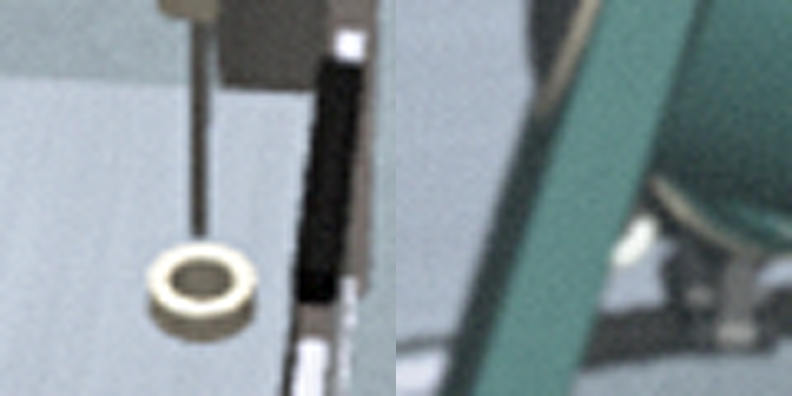

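The stem is upright and aligned with the mouth in the side view: stem column about 328.0 and mouth centre about (328.1,207), with the tip at row 200.6 as predicted. Lowering 80 mm.

>>> arm_command(targets=[1,0.0005,-0.0005,0.008,0,1,0,0,0.008,0,1,0,0,0.008,0,1,0,0,0.008,0,1,0,0,0.008,0,1,0,0,0.008,0,1,0,0,0.008,0,1,0,0,0.008,0,1,0,0,0.008,0,1,0,0,0.005,0,1,0,0,0.003,0,1,0,0,0,0])

```text
t: 17.68
tcp_pos: [566.6, -174.6, 198.2]
ee_rot: [-2.222, -2.221, 0.0]
contact_force: [-0.2, 0.8, -0.9]
grip_width: 22.9
gripper_force: 58.8
```

Run:
```python
from h import *
s=grab("side"); p=status.state(); print(p["t"],p["tcp_pos"],p["contact_force"])
cv2.imwrite("pics/j1.png",crop(s,298,150,80,80,7))
```

```text
17.725 [ 566.69276796 -174.58104136  198.47226453] [-0.06288618 -0.41182568 -1.21884105]
```

View pics/j1.png

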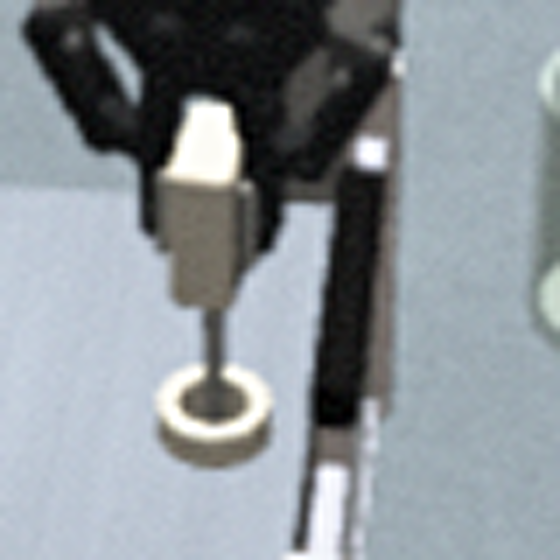

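The stem stands in the middle of the collar (crop column 213 against the ring's centre at 214) with nothing touching it, and the guard is down. Holding still.

>>> arm_command(targets=[1,0,0,0,0,1,0,0,0,0,1,0,0,0,0,1,0,0,0,0,1,0,0,0,0,1,0,0,0,0,1,0,0,0,0,1,0,0,0,0,1,0,0,0,0,1,0,0,0,0,1,0,0,0,0,1,0,0,0,0,1,0,0,0,0,1,0,0,0,0,1,0,0,0,0,1,0,0,0,0,1,0,0,0,0,1,0,0,0,0,1,0,0,0,0,1,0,0,0,0])

```text
t: 20.23
tcp_pos: [566.6, -174.6, 198.3]
ee_rot: [-2.222, -2.221, 0.0]
contact_force: [-0.1, 0.7, -0.7]
grip_width: 23.2
gripper_force: 58.8
```

```bash
python3 -c "
from rig import manip,status
s=status.state();print(s['t'],s['tcp_pos'],s['contact_force'],s['grip_width']);print(manip.sign_off())"
```

```text
20.225 [ 566.6354075  -174.5725176   198.29240049] [-0.09624667  0.72493142 -0.70246754] 23.23618020837124
the job is handed in; nothing more can be done
None
```

The job is handed in at 20.2 s: the guard is down on its stop and the probe was held still for 2.5 s, upright in the middle of the collar with about half its stem (roughly 60 mm) below the rim and no sign of contact; the green and at least one yellow decoy tipped over during the run, with no contact force in my readings.

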